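# Square a brass blocking plate into the corner of the lay board

## Task

On the grey lay board, slide the oblong brass blocking plate into the corner where the two steel fences meet, so that its long edge lies flush against the long fence and its end against the short fence, ready to be picked up from a known place. Keep it flat on the board, do not lift it, and leave the round and the square brass plates where they are.

Things in the scene. Friction and masses are not known exactly. Their poses are not given: they have to be found in the camera images.
- lay: Fixed grey metal plate 12 mm thick with two steel fences, 14 mm wide, 12 mm above its face, meeting at a right angle. Origin: underside, below the fences' inside corner; z up. Clear face: 250 mm along -x, 310 mm along -y. Long fence (far side): inner face x = 0, all 310 mm. Short fence (robot's left): inner face y = 0, 120 mm long from the corner. Turned up to 15 degrees.
- oblong: The plate to move: brass, 45 mm along its x, 70 mm along its y, 8 mm thick, 0.14 to 0.28 kg, thin border and ornament 1 mm proud on top. Origin: centre of underside; z up. Loose on the lay board, 25 to 75 mm short of each fence, its long way within 17 degrees of the long fence. Home: origin at (-22.5, -35, 12) mm in lay's frame.
- round: Another brass plate that must stay where it is: a disc 44 mm across and 8 mm thick, loose on the lay board near one of its open edges. Origin: centre of its underside.
- square: Another brass plate that must stay where it is: 40 mm square and 8 mm thick, loose on the lay board near one of its open edges. Origin: centre of its underside.
Things that resemble listed ones, but are neither listed nor needed, are in the scene too. What is shaped like the oblong but purple or red is not meant.

How it is judged:
By the outcome, as a careful person would: the job done as asked, in the order asked, and still so for the second after the job is handed in, with the robot touching nothing.
It also fails if it takes over 40 s, if anything falls off the work surface, if the arm or the gripper's body presses on something with over 40 N, if the wrist force passes 120 N, or if a joint passes its speed limit or range.

## Robot

A 7-joint arm with a two-finger parallel gripper is mounted at the origin on the work surface. World frame = base frame: x ahead of the robot, y to its left, z up, the work surface at z = 0. Lengths are in m, angles in rad, forces in N, time in s.
With the tool pointing down it reaches from about 0.4 to 0.85 m from the base axis. Payload 10.4 kg.
Tool frame: the origin (TCP) lies at the very end of the fingers, on their centre line; the grasp point (between the pads) lies manip.hold_point_z behind it (manip.hold_point_z is the distance from the TCP to the grasp point, in m); z points along the fingers, y is the direction in which the jaws open and shut (so a half turn about z gives the same grasp; the last joint's range is limited). The gripper opens to 85 mm and grips with 20 to 120 N. Pads are 22 mm wide; open, the fingers measure 114 mm over their backs; the gripper's body (76 mm by 85 mm) begins 54 mm behind the grasp point. The pads swing forward as they close: fully open they stand 13 mm farther back than shut.
Start: joints at [-1.154, 0.332, -0.065, 1.46, 0.022, 1.35, -0.088], TCP at [0.266, 0.566, 0.231] pointing down, gripper open.
Joint ranges: [-2.6, 2.6], [-0.5, 2.12], [-1.47, 1.34], [0.16, 2.42], [-1.27, 4.41], [0.06, 2.06], [-2.6, 2.6]. Speed limits (rad/s): [2.22, 2.22, 2.79, 2.79, 3.14, 3.14, 3.14].

## Interface

Orientations are given as a unit quaternion [x, y, z, w].
In Python, from workcell import manip gives the robot as it stands.
- The arm moves only by the tool jog_arm, never from a script. Its arguments are lists of equal length, an entry for each row: "translation": the shift along the world's x, y, z in mm, a list of three; "turn": the turn about the world's z in degrees. In form: {"translation": [[x, y, z], ...], "turn": [turn, ...]}. A call has 1 to 12 rows; each row is the pose to reach, as a shift and turn from the pose measured when the call began; what a row does not reach only later rows make up. A row lasts 1/12 s, in which the tool goes at most 41.7 mm and 7.16 degrees, less where a joint would pass 70% of its speed; a pose out of reach is approached as far as the arm can. A call with a gripper value outside its range is refused whole. "grip" is the finger opening in mm, from 0 to 85.4, set as the call begins (left out, the last holds). The fingers move at their own pace and stop on an object; "grip_force" is the grip in N (left out, the last holds). Time passes only in rows, so rows that repeat a pose let the fingers close. It gives the time, the measured TCP pose, the force and the opening at its end, in the units of the state.
- manip.get_obs(): the state, without advancing time (a new reading comes with each control period).
- manip.camera(name): name is "scene" or "side" or "wrist"; returns a dict with "frame" (400x640x3 uint8, red, green, blue), "mtx" (3x3 intrinsics, pixels), "pose" (4x4, takes a point from camera to world coordinates). Camera axes: x right, y down, z forward; pixel columns grow to the right and rows downward; lengths in m; the calibration is good to about 2 mm. The wrist camera is an equidistant fisheye: a pixel r from the principal point sees the ray r / f radians off the axis. A picture is of the moment at which its call begins. There is no depth.
- manip.hand_in(): hands the job in, once; it reports no verdict.
Trained networks look in a picture, given as the dict that the camera call returned (one of the last four; its "shot" number tells which), for a name from the list of things; names that differ only in an ending like _2 or _b are one class to them, and where a whole thing is asked for, a point or a joint stands for the part that bears it (a point fixed in the world has none). Each returns a list of dicts, best first, with "confidence" (0 to 1); they miss things now and then, are a little off and sometimes report something else, mostly with a low value. They report only what shows in the picture. A call takes as long as a camera call. They do not tell look-alikes from the thing itself.
- manip.outline_of(picture, label): "mask" (400x640 bool, what is visible of it) and "extent" ([left, top, right, bottom] in pixels, round what is visible of it).
- manip.pinpoint(picture, label): "at" ([column, row] in pixels: a listed point, or the origin of a listed thing).
The state is a dict: "clock": time; "joint_pos": joint angles; "joint_velocities": joint speeds; "tau": joint torques, N m; "position": TCP position; "ee_rot": TCP orientation; "ft_force": force on the tool from outside, world axes, zero at the start; "torque": the same for the moment, N m; "grip_width": opening from 0.0 (shut) to 1.0 (fully open).
Only numpy, scipy, OpenCV 4.12 (cv2) and the standard library are available. Lean on these libraries where they do the work, as an engineer would, in place of code of your own. Each camera call takes 0.05 s, during which the arm holds its last target. There are 200 camera calls.

## Working session

There is one attempt and no reset: what is moved stays moved. The work goes in short steps, Python scripts to look and compute and a tool call to move; the robot and the scene stay as the last step left them, time stands still between calls to the robot, and variables do not carry over. Pictures are saved under pics/ and viewed, about 8 in all and at most 12, crops included, and the job is handed in when it is done.

Besides the shell and the picture viewer there is one more tool, called as name(argument=value, ...) on one line, values as JSON. jog_arm: Moves the arm, as the interface text tells. Its arguments: {"type":"object","properties":{"translation":{"type":"array"},"turn":{"type":"array"},"grip":{"type":"number"},"grip_force":{"type":"number"}},"required":["translation","turn"]}

```bash
mkdir -p pics
cat > h.py <<'E'
import numpy as np, cv2
from workcell import manip
def save(p,n): cv2.imwrite(f'pics/{n}.png',p['frame'][:,:,::-1])
def ray(p,uv):
    K=np.array(p['mtx']);x=(uv[0]-K[0,2])/K[0,0];y=(uv[1]-K[1,2])/K[1,1]
    return x,y
def toplane(p,uv,z,fish=False):
    x,y=ray(p,uv);T=np.array(p['pose'])
    if fish:
        r=np.hypot(x,y);d=np.array([x/r*np.sin(r),y/r*np.sin(r),np.cos(r)]) if r>0 else np.array([0,0,1.])
    else: d=np.array([x,y,1.])
    d=T[:3,:3]@d;o=T[:3,3];return o+d*(z-o[2])/d[2]
E
python3 - <<'E'
from h import *
o=manip.get_obs();print({k:np.round(o[k],3) for k in('clock','position','ee_rot','ft_force','grip_width')},manip.hold_point_z)
for c in('scene','side'):
    p=manip.camera(c);save(p,c+'1');print(c,np.round(p['mtx'],1).tolist(),np.round(p['pose'],3).tolist())
    for l in('oblong','round','square','lay'):
        for d in manip.pinpoint(p,l)[:4]: print(l,np.round(d['at'],1),round(d['confidence'],2),np.round(toplane(p,d['at'],0.012 if l!='lay' else 0),3))
E
```

```text
{'clock': np.float64(0.0), 'position': array([0.266, 0.565, 0.231]), 'ee_rot': array([ 0.218,  0.976, -0.001, -0.   ]), 'ft_force': array([ 0.243,  0.581, -0.381]), 'grip_width': np.float64(1.002)} 0.0187
scene [[370.3, 0.0, 322.3], [0.0, 370.3, 201.4], [0.0, 0.0, 1.0]] [[0.33, 0.532, -0.78, 1.066], [0.944, -0.198, 0.264, -0.116], [-0.014, -0.823, -0.567, 0.431], [0.0, 0.0, 0.0, 1.0]]
oblong [472.9 257.2] 0.97 [0.726 0.255 0.012]
oblong [420.8 212.9] 0.91 [0.592 0.241 0.012]
oblong [323.2 240.1] 0.79 [0.602 0.041 0.012]
round [227.5 262.6] 0.82 [ 0.601 -0.123  0.012]
square [309.3 197.2] 0.72 [0.466 0.059 0.012]
lay [396.  250.4] 0.66 [0.657 0.154 0.   ]
side [[488.0, 0.0, 321.1], [0.0, 488.0, 203.1], [0.0, 0.0, 1.0]] [[0.982, -0.078, 0.169, 0.412], [-0.185, -0.522, 0.833, -0.633], [0.023, -0.849, -0.527, 0.497], [0.0, 0.0, 0.0, 1.0]]
oblong [355.3 228.8] 0.81 [0.611 0.04  0.012]
oblong [315.2 176.8] 0.77 [0.575 0.236 0.012]
oblong [375.9 170.9] 0.68 [0.707 0.243 0.012]
oblong [367.9 294.7] 0.25 [ 0.589 -0.125  0.012]
round [367.9 294.9] 0.7 [ 0.589 -0.126  0.012]
square [264.1 230.4] 0.83 [0.454 0.06  0.012]
lay [361.3 199.4] 0.7 [ 0.653  0.154 -0.   ]
lay [355.4 228.5] 0.43 [0.617 0.058 0.   ]
```

View pics/scene1.png

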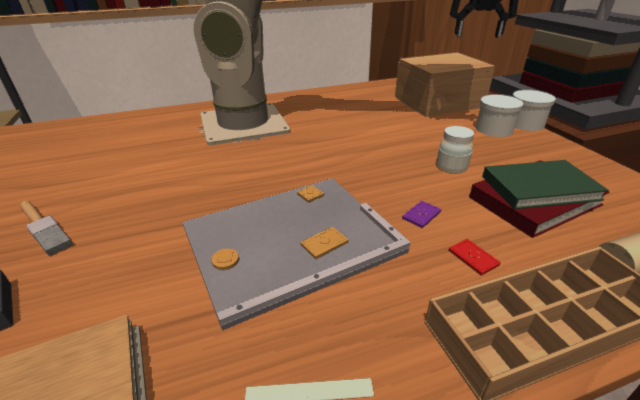

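View pics/side1.png

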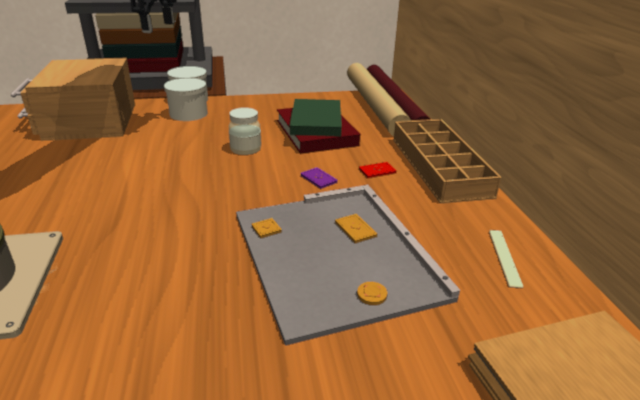

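The scene shows the brass oblong at scene (324,242) and side (355,228). The fence corner is at about side (370,190), and the round and square plates sit near the open edges. Next I'll move above the board for a closer look.

jog_arm(translation=[[30,-35,0],[50,-68,0],[70,-100,0],[90,-135,0],[110,-168,0],[130,-200,10],[150,-235,20],[170,-268,20],[190,-300,20],[210,-335,20],[230,-368,20],[240,-390,20]], turn=[0,0,0,0,0,0,0,0,0,0,0,0], grip=20)

```text
clock: 1.5
position: [0.508, 0.1713, 0.2517]
ee_rot: [0.22, 0.975, -0.0, 0.001]
ft_force: [0.1, 0.3, -0.2]
grip_width: 0.234
```

Run:
```python
from h import *
p=manip.camera('side')
for uv in((370,186),(456,291),(305,196)): print(np.round(toplane(p,uv,0.024),3))
```

```text
[0.671 0.162 0.024]
[ 0.712 -0.151  0.024]
[0.539 0.143 0.024]
```

jog_arm(translation=[[5,-30,0],[10,-60,0],[15,-90,0],[20,-120,0],[20,-120,0],[20,-120,0],[20,-120,0]], turn=[7,14,21,28,33,33,33])

```text
clock: 2.13
position: [0.5292, 0.0481, 0.2517]
ee_rot: [-0.062, 0.998, -0.0, 0.001]
ft_force: [-0.4, 0.2, 0.3]
grip_width: 0.233
```

Run:
```python
from h import *
p=manip.camera('wrist');save(p,'w1');print(np.round(p['mtx'],1).tolist(),np.round(p['pose'],3).tolist())
for l in('oblong','round','square'):
    for d in manip.pinpoint(p,l)[:3]: print(l,np.round(d['at'],1),round(d['confidence'],2),np.round(toplane(p,d['at'],0.012,True),4))
for d in manip.outline_of(p,'oblong')[:3]:
    c=cv2.findContours(d['mask'].astype('uint8'),0,2)[0];c=max(c,key=len)[:,0]
    w=np.array([toplane(p,q,0.02,True)[:2]*1000 for q in c],dtype=np.float32)
    print(d['extent'],d['confidence'],cv2.minAreaRect(w))
```

```text
[[309.7, 0.0, 318.8], [0.0, 309.7, 195.4], [0.0, 0.0, 1.0]] [[-0.126, 0.937, 0.325, 0.445], [0.992, 0.119, 0.04, 0.038], [-0.001, 0.327, -0.945, 0.394], [0.0, 0.0, 0.0, 1.0]]
oblong [434.5 286.8] 0.88 [0.7057 0.2559 0.012 ]
oblong [450.5 212.4] 0.7 [0.5781 0.2429 0.012 ]
oblong [305.5 215. ] 0.67 [0.6061 0.0398 0.012 ]
round [187.  193.1] 0.65 [ 0.5961 -0.1279  0.012 ]
square [338.5 104.4] 0.94 [0.4568 0.0631 0.012 ]
[426.3, 195.1, 473.9, 234.0] 0.82 ((576.2904052734375, 241.43060302734375), (48.445701599121094, 69.97246551513672), 26.81163215637207)
[424.7, 267.6, 452.2, 307.0] 0.79 ((702.963623046875, 258.09893798828125), (72.02742767333984, 44.674842834472656), 11.860801696777344)
[279.9, 197.3, 333.4, 237.3] 0.6 ((607.6631469726562, 40.38893127441406), (47.474212646484375, 70.57151794433594), 15.337172508239746)
```

View pics/w1.png

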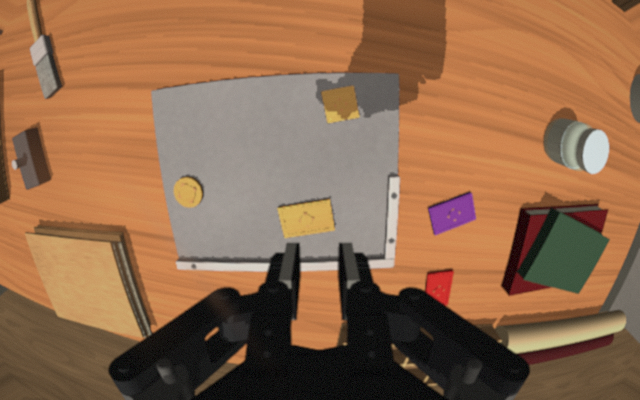

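The wrist picture shows the oblong at (306,217), the fence corner at about (391,263), the long fence along row 263 and the short fence along column 392. Next I'll work out the fence geometry from these pixels.

Run:
```python
from h import *
p=manip.camera('wrist')
im=p['frame'];cv2.imwrite('pics/w1c.png',cv2.resize(im[160:290,160:420,::-1],None,fx=3,fy=3,interpolation=2))
for uv in((396,260),(388,257),(180,260),(280,258),(388,177),(399,177),(396,268),(178,270)): print(uv,np.round(toplane(p,uv,0.024,True),4))
```

```text
(396, 260) [0.6541 0.1747 0.024 ]
(388, 257) [0.6503 0.1618 0.024 ]
(180, 260) [ 0.7005 -0.1392  0.024 ]
(280, 258) [0.6703 0.0122 0.024 ]
(388, 177) [0.5365 0.1371 0.024 ]
(399, 177) [0.5345 0.1515 0.024 ]
(396, 268) [0.6674 0.178  0.024 ]
(178, 270) [ 0.7198 -0.1444  0.024 ]
```

View pics/w1c.png

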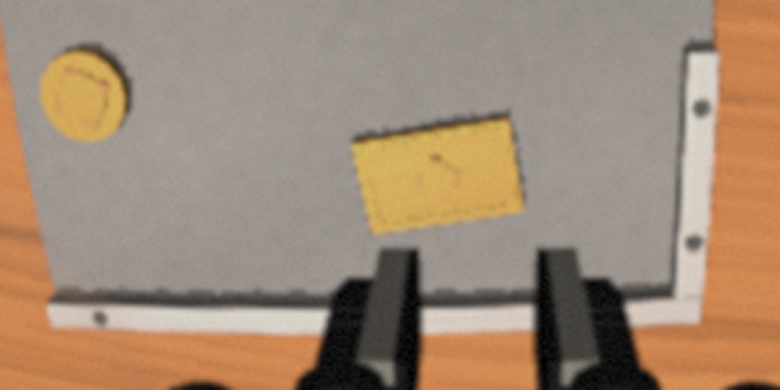

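jog_arm(translation=[[10,-5,-35],[20,-10,-70],[28,-15,-105],[28,-15,-140],[28,-15,-170],[28,-15,-195],[28,-15,-210],[28,-15,-220],[28,-15,-228],[28,-15,-234],[28,-15,-238],[28,-15,-238]], turn=[2,2,2,2,2,2,2,2,2,2,2,2])

```text
clock: 3.43
position: [0.5573, 0.0332, 0.0135]
ee_rot: [-0.081, 0.997, -0.0, 0.001]
ft_force: [-0.1, 0.3, 0.1]
grip_width: 0.233
```

Run:
```python
from h import *
p=manip.camera('side');im=p['frame'];cv2.imwrite('pics/s2.png',cv2.resize(im[160:320,220:480,::-1],None,fx=3,fy=3,interpolation=2))
```

```text
(no output)
```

View pics/s2.png

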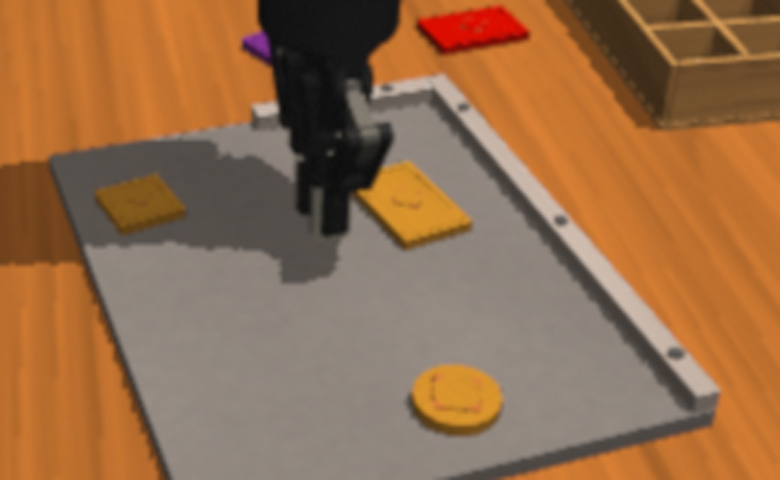

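The fingertips are down on the board behind the plate, at crop (325,225), with the plate ahead of them at (410,205). I'll now push toward the long fence.

jog_arm(translation=[[5,1,0],[10,1.5,0],[15,2.5,0],[20,3,0],[25,4,0],[30,4.5,0],[35,5.5,0],[40,6.5,0],[45,7,0],[50,8,0],[53,8.5,0],[53,8.5,0]], turn=[0,0,0,0,0,0,0,0,0,0,0,0])

```text
clock: 4.48
position: [0.6113, 0.0419, 0.014]
ee_rot: [-0.081, 0.997, -0.0, 0.002]
ft_force: [-0.7, 1.1, 0.3]
grip_width: 0.234
```

jog_arm(translation=[[1,0.2,0],[2,0.3,0],[3,0.5,0],[4,0.6,0],[4,0.6,0]], turn=[0,0,0,0,0])

```text
clock: 4.9
position: [0.6154, 0.0426, 0.014]
ee_rot: [-0.081, 0.997, -0.0, 0.002]
ft_force: [-0.8, 0.3, -0.7]
grip_width: 0.233
```

jog_arm(translation=[[1,0.2,0],[2,0.3,0],[3,0.5,0],[3,0.5,0]], turn=[0,0,0,0])

```text
clock: 5.23
position: [0.6175, 0.0429, 0.0138]
ee_rot: [-0.081, 0.997, -0.0, 0.001]
ft_force: [-5.0, -0.4, 3.3]
grip_width: 0.236
```

Run:
```python
from h import *
p=manip.camera('side');im=p['frame'];cv2.imwrite('pics/s3.png',cv2.resize(im[170:300,290:470,::-1],None,fx=4,fy=4,interpolation=2))
```

```text
(no output)
```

View pics/s3.png

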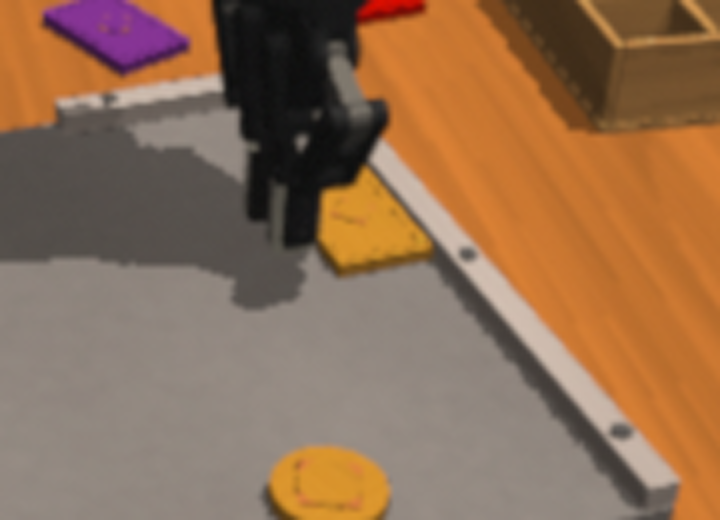

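The plate's long edge is against the long fence, with its near corner at crop (432,250) touching it, and the force is 5 N. I'll back off, close the fingers, and go behind the plate's near end.

jog_arm(translation=[[-5,-1,0],[-15,-2,5],[-15,-10,35],[0,-35,45],[25,-60,45],[43,-62,45],[43,-62,45],[43,-62,30],[43,-62,15],[43,-62,6],[43,-62,1],[43,-62,1]], turn=[0,0,0,0,0,0,0,0,0,0,0,0], grip=0)

```text
clock: 6.28
position: [0.6595, -0.0187, 0.0136]
ee_rot: [-0.081, 0.997, -0.0, -0.0]
ft_force: [0.2, 0.2, 0.3]
grip_width: 0.0
```

Run:
```python
from h import *
p=manip.camera('side');im=p['frame'];cv2.imwrite('pics/s4.png',cv2.resize(im[170:300,290:470,::-1],None,fx=4,fy=4,interpolation=2))
```

```text
(no output)
```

View pics/s4.png

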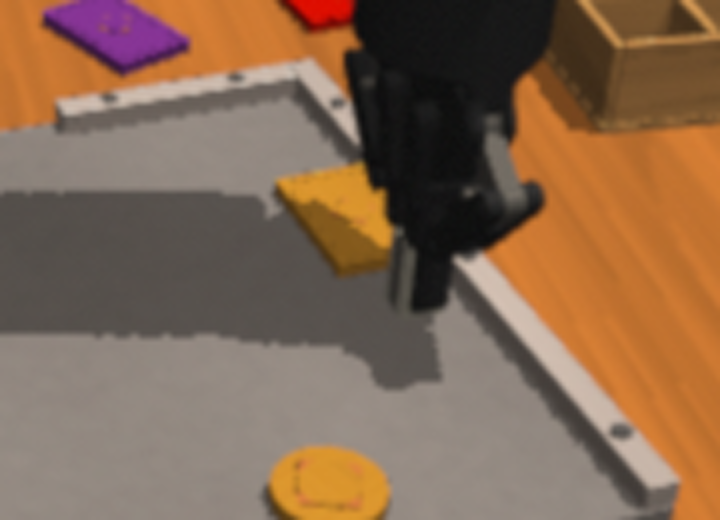

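The closed fingers are down at crop (415,290), off the plate's near end. I'll push along the fence.

jog_arm(translation=[[-1.1,7,0],[-2.2,14,0],[-3.3,21,0],[-4.4,28,0],[-5.5,35,0],[-6.6,42,0],[-7.7,49,0],[-8.8,56,0],[-9.9,63,0],[-11,70,0],[-12,76,0],[-12.6,80,0]], turn=[0,0,0,0,0,0,0,0,0,0,0,0])

```text
clock: 7.33
position: [0.6473, 0.0623, 0.0146]
ee_rot: [-0.082, 0.997, -0.0, 0.0]
ft_force: [0.8, -0.9, 1.4]
grip_width: 0.0
```

jog_arm(translation=[[-0.3,2,0],[-0.6,4,0],[-0.8,5,0],[-0.8,5,0]], turn=[0,0,0,0])

```text
clock: 7.67
position: [0.6465, 0.0675, 0.0145]
ee_rot: [-0.082, 0.997, -0.0, 0.0]
ft_force: [0.2, -0.6, 0.2]
grip_width: 0.002
```

Run:
```python
from h import *
p=manip.camera('side');im=p['frame'];cv2.imwrite('pics/s5.png',cv2.resize(im[170:300,290:470,::-1],None,fx=4,fy=4,interpolation=2))
```

```text
(no output)
```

View pics/s5.png

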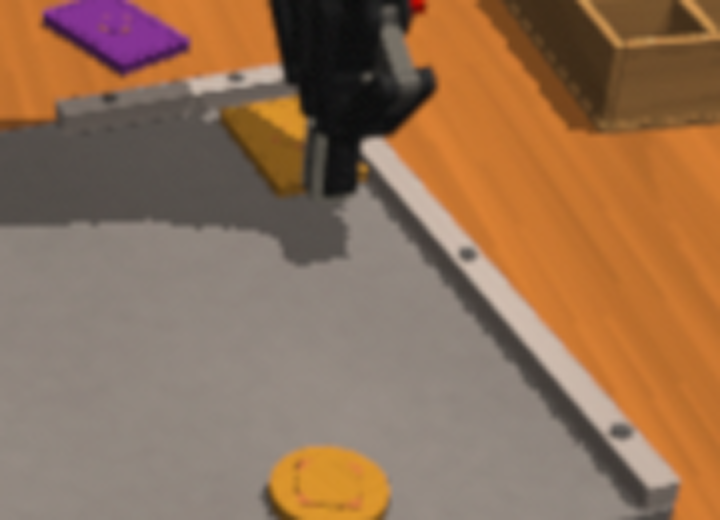

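The plate's far end, at about crop (230,110), is nearly at the short fence and the push force is still low. I'll go on in small steps.

jog_arm(translation=[[-0.2,1,0],[-0.3,2,0],[-0.5,3,0],[-0.6,4,0],[-0.6,4,0]], turn=[0,0,0,0,0])

```text
clock: 8.13
position: [0.6457, 0.0718, 0.0144]
ee_rot: [-0.082, 0.997, 0.0, 0.0]
ft_force: [1.3, -0.1, 0.3]
grip_width: 0.001
```

jog_arm(translation=[[-0.2,1,0],[-0.3,2,0],[-0.5,3,0],[-0.5,3,0]], turn=[0,0,0,0])

```text
clock: 8.47
position: [0.6452, 0.0751, 0.0144]
ee_rot: [-0.082, 0.997, 0.0, 0.0]
ft_force: [-0.6, -0.7, -0.1]
grip_width: -0.002
```

jog_arm(translation=[[-0.2,1,0],[-0.3,2,0],[-0.5,3,0],[-0.5,3,0]], turn=[0,0,0,0])

```text
clock: 8.8
position: [0.6447, 0.0778, 0.0144]
ee_rot: [-0.082, 0.997, -0.0, 0.0]
ft_force: [-1.0, -2.5, 0.5]
grip_width: 0.0
```

Run:
```python
from h import *
a=[]
for c in('side','scene'):
    p=manip.camera(c);im=p['frame']
    im=im[170:250,300:420] if c=='side' else im[190:270,310:430]
    a.append(cv2.resize(im[:,:,::-1],None,fx=3.3,fy=3.3,interpolation=2))
cv2.imwrite('pics/s6.png',np.vstack(a))
```

```text
(no output)
```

View pics/s6.png

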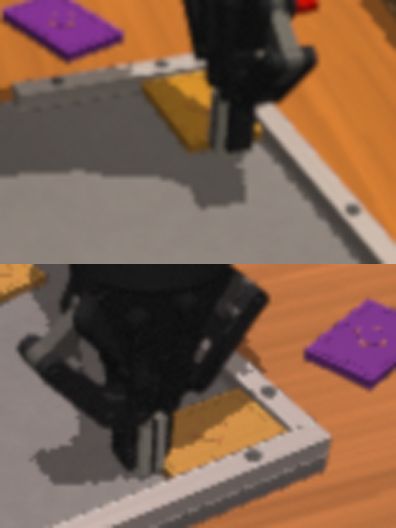

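The plate now looks seated in the corner in both views (lower view, corner at about (285,430)). One more press should confirm it.

jog_arm(translation=[[-0.2,1,0],[-0.3,2,0],[-0.3,2,0],[-0.3,2,0]], turn=[0,0,0,0])

```text
clock: 9.23
position: [0.6445, 0.078, 0.0144]
ee_rot: [-0.081, 0.997, -0.001, 0.0]
ft_force: [0.7, -6.5, 0.9]
grip_width: -0.0
```

jog_arm(translation=[[1,-6,0],[1.5,-10,5],[1,-10,40],[-25,10,50],[-53,34,50],[-53,34,50],[-53,34,25],[-53,34,10],[-53,34,3],[-53,34,0],[-53,34,0]], turn=[0,0,0,0,0,0,0,0,0,0,0], grip=20)

```text
clock: 10.15
position: [0.5913, 0.1122, 0.0142]
ee_rot: [-0.081, 0.997, -0.001, -0.0]
ft_force: [0.2, -0.3, 0.2]
grip_width: 0.235
```

jog_arm(translation=[[3,0.5,0],[6,1,0],[9,1.5,0],[11,1.8,0],[13,2.1,0],[14,2.2,0],[14,2.2,0]], turn=[0,0,0,0,0,0,0])

```text
clock: 10.73
position: [0.6055, 0.1143, 0.0142]
ee_rot: [-0.081, 0.997, -0.001, -0.0]
ft_force: [0.0, -0.7, -0.4]
grip_width: 0.236
```

jog_arm(translation=[[1,0.2,0],[2,0.3,0],[3,0.5,0],[3,0.5,0]], turn=[0,0,0,0])

```text
clock: 11.07
position: [0.6062, 0.1145, 0.0138]
ee_rot: [-0.081, 0.997, -0.001, -0.003]
ft_force: [-11.6, -0.6, 8.4]
grip_width: 0.232
```

A firm stop, and at the same distance from the long fence as the first push. I'll withdraw and look.

jog_arm(translation=[[-4,-0.6,0],[-15,-2.5,1],[-20,-3,25],[-30,-20,60],[-45,-40,95],[-55,-50,130],[-65,-60,160],[-70,-65,185],[-70,-65,185]], turn=[0,0,0,0,0,0,0,0,0])

```text
clock: 11.82
position: [0.5379, 0.0482, 0.2045]
ee_rot: [-0.08, 0.997, -0.0, 0.001]
ft_force: [0.6, -0.1, 0.4]
grip_width: 0.237
```

Run:
```python
from h import *
a=[]
for c,(t,l) in(('side',(175,290)),('scene',(190,300)),('wrist',(195,300))):
    p=manip.camera(c);im=p['frame']
    for lb in('oblong','round','square'):
        print(c,lb,[(np.round(toplane(p,d['at'],0.012,c=='wrist')[:2],4).tolist(),round(d['confidence'],2)) for d in manip.pinpoint(p,lb)[:3]])
    a.append(cv2.resize(im[t:t+95,l:l+130,::-1],(400,290),interpolation=2))
cv2.imwrite('pics/f.png',np.vstack([np.hstack(a[:2]),np.hstack([a[2],a[2]*0])]))
```

```text
side oblong [([0.6381, 0.1108], 0.88), ([0.7099, 0.2267], 0.7), ([0.5843, 0.2322], 0.57)]
side round [([0.5877, -0.1287], 0.93)]
side square [([0.4585, 0.0588], 0.61)]
scene oblong [([0.7317, 0.2596], 0.86), ([0.6339, 0.1211], 0.74), ([0.6071, 0.23], 0.56)]
scene round [([0.593, -0.1277], 0.56)]
scene square [([0.4622, 0.0622], 0.83)]
wrist oblong [([0.5789, 0.2422], 0.76), ([0.6335, 0.1187], 0.68), ([0.7003, 0.2579], 0.54)]
wrist round [([0.5985, -0.1238], 0.87)]
wrist square [([0.6515, 0.1544], 0.73), ([0.4562, 0.0628], 0.68)]
```

View pics/f.png

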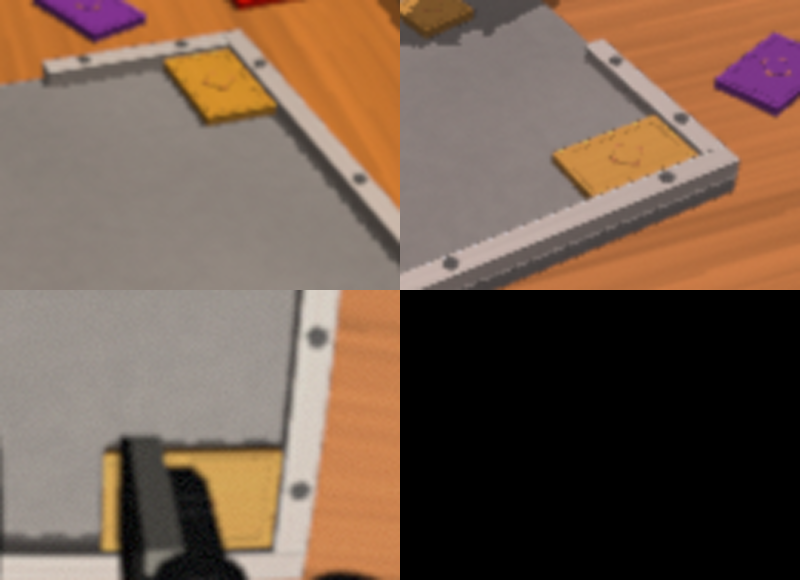

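All three views show the plate seated flush in the corner: in the wrist view its edges lie on both fences with no gap. The round and square plates have not moved. I'll hand in.

```bash
python3 -c "
from workcell import manip;print(manip.hand_in())"
```

```text
the job is handed in; nothing more can be done
None
```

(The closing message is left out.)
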